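# Clamp a timber block in a gluing jig

### The job

Lower the hinged cover of the gluing jig gently until it lies fully shut over the trough. Then squeeze the clamp's trigger against its handle again and again until the jaw pad pushes the timber block tight against the end stop, and go on until the sprung pad is pressed about half-way into its jaw, without ever driving it home. Finish while holding: keep trigger and handle squeezed between the two fingers so that the pressure stays on, and leave the other things on the bench where they are.

Things in the scene. Friction and masses are not known exactly. Their poses are not given: they have to be found in the camera images.
- jig: Plywood board 220 x 440 x 18 mm fixed to the bench, carrying trough, cover and one-hand clamp. Origin: centre of its underside, on the bench. Its y axis is the clamp axis: the clamp is at the +y end and its jaw pushes towards -y; x points to the cover's hinge side; z up. The clamp's grey body, 64 mm high above the bench, spans y = 75 to 195 mm; trigger and handle stand up out of it.
- stop_face (a point): Middle of the inner face of the wooden end stop (jig y = -180 mm), 40 mm above the bench. The stop closes the -y end of the trough: inner width 64 mm, floor 18 mm and walls 62 mm above the bench, open at the clamp's end, jig y = -30 mm.
- cover (a joint): Hinge of the plywood cover, rad: 0 shut, 1.57 upright; starts standing open between 1.1 and 1.5. Stiff friction hinge (it stays where it is left; about 2 to 4 N at the free edge moves it down).
- cover_hinge (a point): Point on the cover's hinge line, in the middle of the cover's length, 62.5 mm above the bench, at x = 50 mm, y = -120 mm of the jig.
- cover_edge (a point): Point on the cover's outer (top when shut) face near the free edge, mid-length: 110 mm from the hinge line and 10 mm off the hinge plane. Board 122 (from the hinge to its free edge) x 90 (along the clamp axis) x 10 mm with a lip 22 mm deep turned down at the free edge. Shut, the free edge points to the robot side (jig -x); open, it points up and the outer face looks away from the robot, to jig +x.
- trigger (a joint): Angle of the clamp's trigger, rad: 0 at rest (sprung back), 0.34 fully squeezed. It pivots 50 mm above the bench at jig y = 136 mm. One full squeeze drives the rod up to 12 mm (35 mm per rad) by a one-way pawl with 5 mm steps; letting the trigger all the way back lets the pawl catch the next steps, so each further full squeeze adds 10 mm. Takes 2 to 10 N at the grip point.
- trigger_grip (a point): Middle of the trigger's outer face (towards the block), 115 mm above the bench: here a finger presses it towards the handle (jig +y); it travels 22 mm. The trigger is a black upright lever 22 (jig x) x 10 mm, its top about 136 mm above the bench.
- handle_grip (a point): Middle of the fixed handle's outer face (away from the block, at jig y = 178 mm), 115 mm above the bench. The handle is a black upright post 24 (jig x) x 16 (jig y) mm, top 140 mm above the bench. From here to trigger_grip across both is 58 mm at rest, 36 mm fully squeezed.
- rod (a joint): Advance of the clamp's rod, m, growing towards the block; starts at 0 to 0.020. Only light drag (2 N) holds it: when the trigger is let go, the pressed pad pushes the rod back until 2 N are left.
- pad (a joint): How far the sprung jaw pad is pressed into its jaw, m: 0 free, 0.014 driven home. Spring 1 N per mm.
- pad_face (a point): Centre of the front face of the black rubber jaw pad (48 x 34 mm, 8 mm thick, facing jig -y), 38 mm above the bench. A gap of 14 mm with a coil spring lies between the free pad and its steel jaw plate.
- block_centre (a point): Centre of the loose timber block, 59 (jig x) x 130 (jig y) x 40 mm, about 0.2 kg, lying in the trough a few mm short of the end stop; tight against the stop its centre is at jig y = -115 mm.
- clamp_handle: The fixed handle itself; origin on the clamp axis 55 mm above the bench, at the middle of its foot.
- glue_bottle: White bottle, 44 mm wide, 110 mm high, on the jig's board; leave alone.
- offcut: Small wooden offcut 30 x 55 x 25 mm on the jig's board; leave alone.
- flange: Steel ring 44 mm wide, 14 mm high, on the jig's board; leave alone.
- tub: White open tub, 90 mm wide, 100 mm high; leave alone.
- screwdriver: Screwdriver with a black handle, lying; leave alone.
- wiring_box: Grey electrical box 136 x 106 x 77 mm; leave alone.
- sanding_block: Cork sanding block 100 x 65 x 30 mm; leave alone.
There are look-alikes about, which are no part of the job. Leave any green or turquoise look-alike of the part that bears block_centre alone.

How it is judged:
On the way, in this order (a step that is already met when the one before it is completed fails the run):
1. the cover is shut (value of joint cover below 0.05 rad), for 0.2 s.
2. the jaw pad presses on the block with the cover shut (value of joint cover below 0.05 rad and value of joint pad above 0.001 m and contact force between pad and block above 0.5 N), for 0.1 s.
At the end, for the whole second after the job is handed in: The cover is shut (within 0.05 rad), the block is within 2 mm of the end stop, the jaw pad presses on it (over 2 N) and is pressed 4 to 10.5 mm into its jaw, and the fingers still squeeze trigger (over 1 N) and handle (over 0.5 N) (value of joint cover below 0.05 rad and value of joint pad between 0.004 and 0.0105 m and contact force between pad and block above 2 N and y of block_centre in the frame of jig below -0.113 m and contact force between the fingers and trigger above 1 N and contact force between the fingers and clamp_handle above 0.5 N); the arm keeps its last pose, push and grip.
It fails at once if the jaw pad was driven home (over 13 mm of 14): the block is crushed (value of joint pad above 0.013 m).
It fails at once if the cover was slammed (came down over the last 0.4 rad faster than 2.5 rad/s) (value of joint cover below 0.4 rad and velocity of joint cover below -2.5 rad/s).
It fails at once if another thing on the bench was moved over 30 mm (distance of any of glue_bottle, offcut, flange, tub, screwdriver, wiring_box, sanding_block from where it was at the start of the episode above 0.03 m).
It also fails if it takes over 67 s, if anything falls off the work surface, if the arm or the gripper's body presses on something with over 40 N, if the wrist force passes 120 N, or if a joint passes its speed limit or range.

### The arm

A 7-joint arm with a two-finger parallel gripper is mounted at the origin on the work surface. World frame = base frame: x ahead of the robot, y to its left, z up, the work surface at z = 0. Lengths are in m, angles in rad, forces in N, time in s.
With the tool pointing down it reaches from about 0.4 to 0.925 m from the base axis. Payload 5.6 kg.
Tool frame: the origin (TCP) lies at the very end of the fingers, on their centre line; the grasp point (between the pads) lies 19 mm behind it (arm.grasp_offset is the distance from the TCP to the grasp point, in m); z points along the fingers, x is the direction in which the jaws open and shut, and the axes are right-handed (so a half turn about z gives the same grasp; the last joint's range is limited). The gripper opens to 85 mm and grips with 20 to 120 N. Pads are 22 mm wide; open, the fingers measure 114 mm over their backs; the gripper's body (76 mm by 85 mm) begins 54 mm behind the grasp point. The pads swing forward as they close: fully open they stand 13 mm farther back than shut.
Start: joints at [1.058, 0.468, -0.012, 1.603, 0.006, 1.071, -0.056], TCP at [0.294, -0.58, 0.231] pointing down, gripper open.
Joint ranges: [-2.53, 2.53], [-0.31, 2.02], [-1.57, 1.55], [0.28, 2.44], [-1.29, 4.43], [0.15, 1.84], [-2.92, 2.92]. Speed limits (rad/s): [2.57, 2.57, 3.14, 3.14, 3.14, 3.14, 3.14].

### API

Orientations are given as a unit quaternion [w, x, y, z].
In Python, from station import arm, cams, recognise, regions_of gives the robot as it stands.
- The arm moves only by the tool jog_arm, never from a script. Its argument "rows" is a list of rows, each a list of 3 entries, a list of its own where there are three numbers: the finger opening in cm, from 0 to 8.54, then the shift along the tool's x, y, z in cm, then the turn about the tool's z in rad. A call has 1 to 8 rows; each row is the pose to reach, as a shift and turn from the pose commanded when the call began, along the tool's axes at that moment; what a row does not reach only later rows make up. A row lasts 1/12 s, in which the tool goes at most 41.7 mm and 7.16 degrees, less where a joint would pass 70% of its speed; a pose out of reach is approached as far as the arm can. A call with a gripper value outside its range is refused whole. The fingers move at their own pace and stop on an object; "newtons" is the grip in N (left out, the last holds). Time passes only in rows, so rows that repeat a pose let the fingers close. It gives the time, the measured TCP pose, the force and the opening at its end, in the units of the state.
- arm.get_obs(): the state, without advancing time (a new reading comes with each control period).
- cams.camera(name): name is "scene" or "top"; returns a dict with "color" (400x640x3 uint8, blue, green, red), "range_z" (400x640 float32, m along the optical axis (not along the pixel's ray), 0 where there is no reading), "intrinsics" (3x3 intrinsics, pixels), "dist" ([k1, k2, p1, p2, k3] as OpenCV has them; the pictures are not rectified), "world_from_camera" (4x4, takes a point from camera to world coordinates). Camera axes: x right, y down, z forward; pixel columns grow to the right and rows downward; lengths in m; the calibration is good to about 2 mm. A picture is of the moment at which its call begins.
- arm.close_job(): hands the job in, once; it reports no verdict.
Trained networks look in the newest picture that a camera, given by its name, has taken for a name from the list of things; names that differ only in an ending like _2 or _b are one class to them, and where a whole thing is asked for, a point or a joint stands for the part that bears it (a point fixed in the world has none). Each returns a list of dicts, best first, with "conf" (0 to 1); they miss things now and then, are a little off and sometimes report something else, mostly with a low value. They report only what shows in the picture. A call takes as long as a camera call. They do not tell look-alikes from the thing itself.
- recognise(camera, query): "xy" ([column, row] in pixels, amid what is visible of it).
- regions_of(camera, query): "mask" (400x640 bool, what is visible of it) and "xy" ([column, row] in pixels, amid what is visible of it).
The state is a dict: "t": time; "joint_pos": joint angles; "joint_velocities": joint speeds; "joint_torque": joint torques, N m; "ee_pos": TCP position; "tool_rot": TCP orientation; "ft_force": force on the tool from outside, world axes, zero at the start; "wrist_torque": the same for the moment, N m; "opening": finger opening in m.
Only numpy, scipy, OpenCV 4.12 (cv2) and the standard library are available. Lean on these libraries where they do the work, as an engineer would, in place of code of your own. Each camera call takes 0.05 s, during which the arm holds its last target.

## Working session

There is one attempt and no reset: what is moved stays moved. The work goes in short steps, Python scripts to look and compute and a tool call to move; the robot and the scene stay as the last step left them, time stands still between calls to the robot, and variables do not carry over. Pictures are saved under pics/ and viewed, and the job is handed in when it is done.

Besides the shell and the picture viewer there is one more tool, called after "Request:" as a command line: name --argument value ..., lists and objects as JSON in quotes. jog_arm: Moves the arm, as the interface text tells. Its arguments: {"type":"object","properties":{"rows":{"type":"array","items":{"type":"array"}},"newtons":{"type":"number"}},"required":["rows"]}

```bash
ls; mkdir -p pics
cat > h.py <<'E'
import numpy as np, cv2
from station import arm, cams, recognise, regions_of
def shot(name, fn=None):
    c=cams.camera(name)
    if fn: cv2.imwrite('pics/'+fn, c["color"])
    return c
def w(c,uv,z=None):
    """world pts for pixels (N,2) by depth"""
    uv=np.atleast_2d(np.array(uv,float))
    n=cv2.undistortPoints(uv.reshape(-1,1,2),c["intrinsics"],np.array(c["dist"])).reshape(-1,2)
    d=np.array([c["range_z"][int(round(v)),int(round(u))] for u,v in uv]) if z is None else np.full(len(uv),z)
    p=np.c_[n*d[:,None],d]
    T=c["world_from_camera"]
    return p@T[:3,:3].T+T[:3,3]
def cloud(c):
    v,u=np.mgrid[0:400,0:640]
    uv=np.c_[u.ravel(),v.ravel()].astype(float)
    n=cv2.undistortPoints(uv.reshape(-1,1,2),c["intrinsics"],np.array(c["dist"])).reshape(-1,2)
    d=c["range_z"].ravel()
    p=np.c_[n*d[:,None],d]; T=c["world_from_camera"]
    p=p@T[:3,:3].T+T[:3,3]; p[d==0]=np.nan
    return p.reshape(400,640,3)
def proj(c,P):
    T=np.linalg.inv(c["world_from_camera"]); P=np.atleast_2d(P)
    q=P@T[:3,:3].T+T[:3,3]
    return cv2.projectPoints(q,np.zeros(3),np.zeros(3),c["intrinsics"],np.array(c["dist"]))[0].reshape(-1,2)
E
python3 - <<'E'
from h import *
print(arm.get_obs())
for n in("scene","top"):
    c=shot(n,n+'0.png'); print(n,c["world_from_camera"].round(3).tolist(),c["intrinsics"].tolist())
    for q in ["jig","cover","cover_edge","stop_face","trigger","trigger_grip","handle_grip","pad_face","block_centre","clamp_handle","cover_hinge","glue_bottle","offcut","flange"]:
        for r in recognise(n,q)[:3]:
            x,y=map(int,r["xy"]); print(n,q,round(r["conf"],2),r["xy"],w(c,[r["xy"]]).round(3).tolist())
E
```

```text
pics
{'t': 0.0, 'joint_pos': array([ 1.05800163,  0.46838014, -0.01160212,  1.60363623,  0.00600497,
        1.071403  , -0.05630945]), 'joint_velocities': array([ 0.00089188,  0.00117716, -0.00025755, -0.00088667,  0.00034461,
       -0.001149  , -0.00022307]), 'joint_torque': array([-5.62735495e-04, -5.32387626e+01,  2.12576048e-02, -2.51302886e+01,
        1.13479714e-02,  7.91189581e-03,  1.63296523e-07]), 'ee_pos': array([ 0.29393804, -0.57910772,  0.23033119]), 'tool_rot': array([-4.12338675e-04,  8.52243577e-01, -5.23144419e-01, -7.95663056e-04]), 'ft_force': array([ 0.22595236,  0.55297642, -0.2066377 ]), 'wrist_torque': array([-0.01288423,  0.0158933 , -0.01830775]), 'opening': 0.08485129972999443}
scene [[0.433, 0.614, -0.66, 1.292], [0.902, -0.294, 0.317, -0.405], [0.001, -0.732, -0.681, 0.962], [0.0, 0.0, 0.0, 1.0]] [[451.77653135124353, 0.0, 326.54872947100176], [0.0, 451.77653135124353, 198.9312237999218], [0.0, 0.0, 1.0]]
scene jig 0.71 [315.8, 248.7] [[0.577, -0.093, 0.058]]
scene cover 0.73 [281.9, 232.3] [[0.548, -0.172, 0.13]]
scene cover_edge 0.74 [284.9, 230.2] [
[... 1764 characters left out ...]
e 0.92 [371.5, 190.0] [[0.508, -0.146, 0.06]]
top block_centre 0.91 [394.5, 262.7] [[0.284, -0.217, 0.04]]
top clamp_handle 0.56 [286.8, 165.9] [[0.566, 0.115, 0.124]]
top clamp_handle 0.56 [385.0, 179.7] [[0.513, -0.17, 0.177]]
top clamp_handle 0.31 [453.3, 144.8] [[0.671, -0.424, 0.03]]
top cover_hinge 0.78 [384.3, 175.9] [[0.524, -0.168, 0.177]]
top cover_hinge 0.66 [187.7, 158.1] [[0.603, 0.438, 0.076]]
top cover_hinge 0.57 [302.0, 146.6] [[0.635, 0.073, 0.1]]
top glue_bottle 0.79 [302.1, 145.2] [[0.639, 0.072, 0.101]]
top glue_bottle 0.55 [383.1, 178.2] [[0.518, -0.165, 0.175]]
top offcut 0.46 [301.3, 200.8] [[0.474, 0.075, 0.044]]
top flange 0.44 [387.0, 218.2] [[0.425, -0.199, 0.021]]
```

View pics/scene0.png

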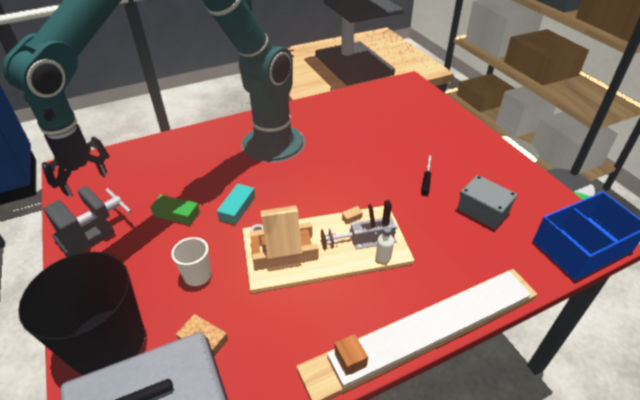

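View pics/top0.png

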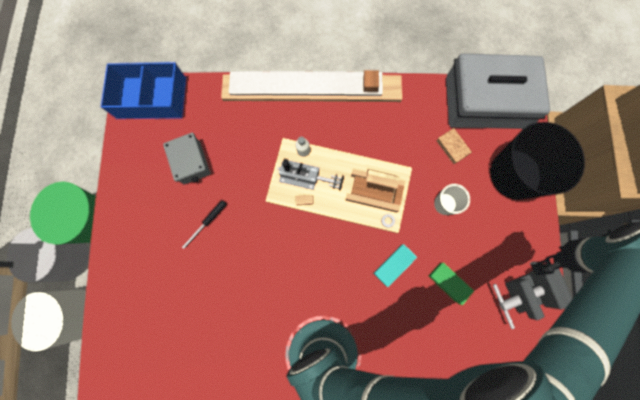

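Run:
```python
from h import *
ct=shot("top"); cs=shot("scene")
for n,c,(x0,y0,x1,y1) in (("t",ct,(255,125,425,245)),("s",cs,(235,180,420,295))):
    cv2.imwrite(f'pics/{n}1.png',cv2.resize(c["color"][y0:y1,x0:x1],None,fx=4.3,fy=4.3,interpolation=cv2.INTER_CUBIC))
P=cloud(ct)
# corners by ray-plane z=0.018
def ray(c,uv,z):
    a=w(c,uv,0.5);o=c["world_from_camera"][:3,3]
    return o+(a-o)*((z-o[2])/(a[:,2]-o[2]))[:,None]
hsv=cv2.cvtColor(ct["color"],cv2.COLOR_BGR2HSV)
for n,c in(("top",ct),("scene",cs)):
    m=np.zeros((400,640),bool)
    H=cv2.cvtColor(c["color"],cv2.COLOR_BGR2HSV)
    Pc=cloud(c)
    m=(Pc[...,0]>.35)&(Pc[...,0]<.75)&(Pc[...,1]>-.35)&(Pc[...,1]<.25)&(Pc[...,2]>.012)&(Pc[...,2]<.024)&(H[...,0]>12)&(H[...,0]<30)
    k,lab,st,_=cv2.connectedComponentsWithStats(m.astype(np.uint8)); i=1+np.argmax(st[1:,4]); m=lab==i
    v,u=np.nonzero(m); g=ray(c,np.c_[u,v].astype(float),.018)[:,:2]
    r=cv2.minAreaRect((g*1000).astype(np.float32)); print(n,m.sum(),r,cv2.boxPoints(r).round(0).tolist())
```

```text
top 5342 ((537.18359375, -45.52687072753906), (439.6673889160156, 220.56980895996094), 77.03556060791016) [[380.0, -235.0], [595.0, -284.0], [694.0, 144.0], [479.0, 193.0]]
scene 4799 ((541.8856811523438, -48.37666320800781), (439.6263427734375, 226.27565002441406), 76.90715026855469) [[382.0, -237.0], [602.0, -288.0], [702.0, 140.0], [481.0, 191.0]]
```

View pics/t1.png

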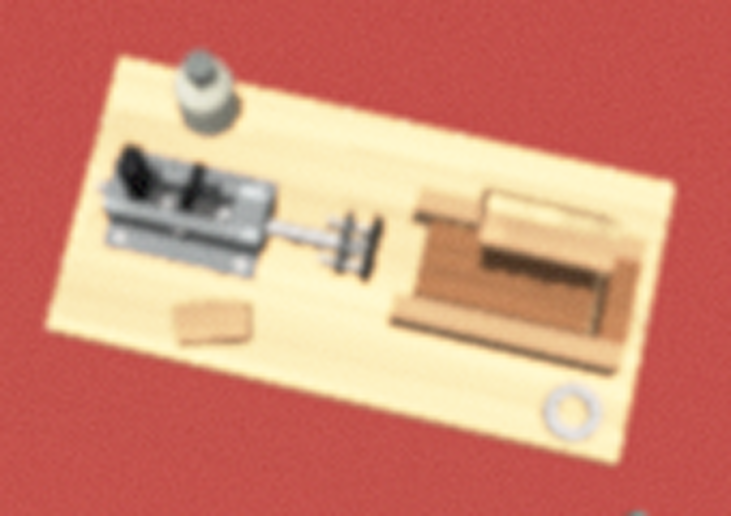

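View pics/s1.png

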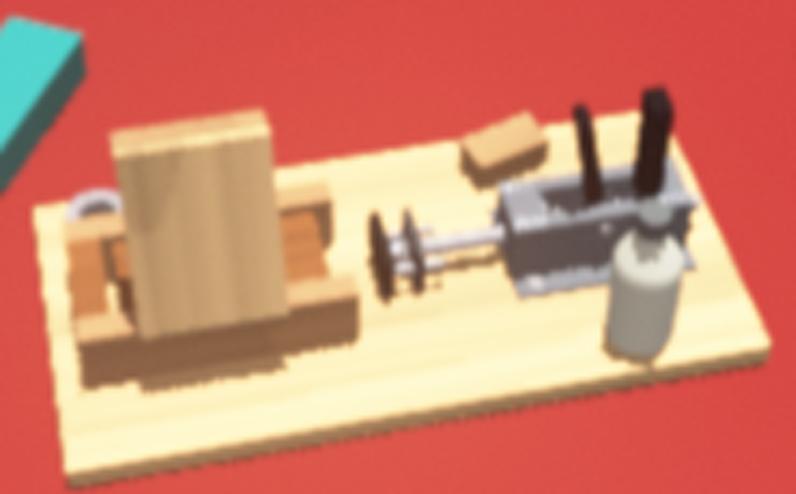

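```bash
cat >> h.py <<'E'
A=np.radians(-13.0)
R=np.array([[np.cos(A),-np.sin(A),0],[np.sin(A),np.cos(A),0],[0,0,1]])
O=np.array([.538,-.0465,0])
def j2w(p): return np.atleast_2d(p)@R.T+O
def w2j(p): return (p-O)@R
E
python3 - <<'E'
from h import *
ct=shot("top"); cs=shot("scene")
pts={"pad0":(0,0,.038),"stop":(0,-.18,.04),"hinge":(.05,-.12,.0625),"trig":(0,.120,.115),"hand":(0,.178,.115),"handtop":(0,.170,.14),"body0":(0,.075,.064),"body1":(0,.195,.064)}
for c,n in((ct,"t"),(cs,"s")):
    im=cv2.resize(c["color"],None,fx=4,fy=4,interpolation=cv2.INTER_CUBIC)
    for k,p in pts.items():
        u=proj(c,j2w(p))[0]*4; cv2.circle(im,(int(u[0]),int(u[1])),3,(255,0,255),-1); cv2.putText(im,k,(int(u[0])+4,int(u[1])),0,.4,(255,0,0))
    x0,y0=((255,125) if n=="t" else (235,180))
    cv2.imwrite(f'pics/{n}2.png',im[y0*4:y0*4+480,x0*4:x0*4+760])
    # elevation map in jig frame
    P=w2j(cloud(c).reshape(-1,3))
    for nm,b in {"handle/trigger top":(-.04,.04,.05,.2,.075,.16),"cover":(-.06,.12,-.17,-.07,.075,.25),"pad":(-.03,.03,-.03,.07,.025,.07),"obj":(-.12,.12,-.22,.22,.028,.25)}.items():
        s=(P[:,0]>b[0])&(P[:,0]<b[1])&(P[:,1]>b[2])&(P[:,1]<b[3])&(P[:,2]>b[4])&(P[:,2]<b[5])
        q=P[s]
        if len(q): print(n,nm,len(q),q.min(0).round(3),q.max(0).round(3))
        if nm!="obj" : print(q[::max(1,len(q)//40)].round(3).tolist())
E
```

```text
t handle/trigger top 125 [-0.013  0.118  0.075] [0.011 0.178 0.144]
[[0.01, 0.176, 0.135], [0.011, 0.168, 0.136], [0.007, 0.172, 0.137], [0.009, 0.164, 0.136], [0.003, 0.171, 0.139], [0.006, 0.163, 0.137], [0.001, 0.171, 0.138], [0.004, 0.163, 0.134], [-0.003, 0.173, 0.137], [-0.0, 0.165, 0.135], [0.008, 0.127, 0.136], [-0.009, 0.177, 0.143], [-0.006, 0.169, 0.138], [0.001, 0.163, 0.12], [0.007, 0.123, 0.134], [-0.01, 0.174, 0.138], [-0.008, 0.165, 0.139], [0.005, 0.163, 0.098], [0.003, 0.119, 0.137], [-0.012, 0.167, 0.139], [-0.004, 0.162, 0.116], [-0.001, 0.128, 0.134], [0.001, 0.119, 0.135], [-0.012, 0.168, 0.128], [-0.006, 0.163, 0.111], [-0.004, 0.124, 0.136], [-0.011, 0.178, 0.105], [-0.013, 0.166, 0.121], [-0.003, 0.162, 0.09], [-0.006, 0.123, 0.136], [-0.012, 0.171, 0.104], [-0.008, 0.163, 0.096], [-0.011, 0.125, 0.138], [-0.011, 0.177, 0.083], [-0.012, 0.166, 0.095], [-0.01, 0.126, 0.125], [-0.013, 0.173, 0.081], [-0.012, 0.163, 0.086], [-0.012, 0.123, 0.122], [-0.01, 0.131, 0.097], [-0.01, 0.135, 0.08], [-0.011, 0.132, 0.075]]
t cover 406 [-0.01  -0.164  0.077] [ 0.056 -0.0
[... 4706 characters left out ...]
], [0.004, 0.046, 0.044], [0.005, 0.063, 0.041], [0.005, -0.003, 0.053], [0.012, 0.013, 0.057], [0.006, 0.031, 0.046], [0.007, 0.048, 0.043], [0.004, 0.066, 0.036], [0.011, -0.004, 0.055], [0.013, 0.012, 0.054], [0.005, 0.031, 0.041], [0.004, 0.049, 0.035], [0.013, -0.004, 0.054], [0.017, 0.011, 0.055], [0.008, 0.031, 0.04], [0.018, -0.005, 0.056], [0.018, 0.011, 0.051], [0.022, -0.006, 0.056], [0.015, 0.012, 0.044], [0.016, 0.029, 0.04], [0.013, 0.001, 0.041], [0.02, 0.016, 0.045], [0.015, -0.01, 0.042], [0.02, 0.005, 0.043], [0.025, -0.01, 0.048], [0.018, 0.017, 0.034], [0.021, 0.016, 0.033], [0.021, 0.013, 0.03], [0.025, -0.01, 0.031]]
s obj 4926 [-0.102 -0.203  0.028] [0.106 0.206 0.185]
```

```bash
cat >> h.py <<'E'
from scipy.spatial.transform import Rotation as Ro
def go(*js):
    o=arm.get_obs(); q=o["tool_rot"]; T=Ro.from_quat([q[1],q[2],q[3],q[0]]).as_matrix()
    x=T[:,0]; a=np.arctan2(x[1],x[0]); turn=-((A-np.pi/2-a+np.pi)%(2*np.pi)-np.pi)
    print("t",round(o["t"],2),"jig pos",w2j(o["ee_pos"]).round(4),"turn",turn.round(3),"tilt",T[2].round(4),"F_jig",(o["ft_force"]@R).round(2),"open",round(o["opening"],4))
    for j in js: print(j,"->",((j2w(j)[0]-o["ee_pos"])@T*100).round(2))
E
python3 - <<'E'
from h import *
go((.075,-.12,.25),(.065,-.12,.155))
E
```

```text
t 1.7 jig pos [-0.1176 -0.5743  0.2313] turn 0.697 tilt [ 0.e+00  1.e-04 -1.e+00] F_jig [0.18 0.73 0.34] open 0.0852
(0.075, -0.12, 0.25) -> [-22.48 -43.92  -1.87]
(0.065, -0.12, 0.155) -> [-23.13 -43.16   7.63]
```

Request:
jog_arm --rows '[[0,[-2,-4,-2],0.12],[0,[-4,-8,-3],0.24],[0,[-6,-12,-3],0.36],[0,[-8,-15.6,-3],0.48],[0,[-10,-19.5,-3],0.6],[0,[-12,-23.4,-3],0.7],[0,[-14,-27.3,-3],0.7],[0,[-16,-31.2,-3],0.7]]' --newtons 60

```text
t: 2.37
ee_pos: [0.4865, -0.3139, 0.2617]
tool_rot: [0.0, -0.621, 0.784, -0.0]
ft_force: [0.5, 0.0, 0.5]
opening: 0.0001
```

Run:
```python
from h import *
go((.075,-.12,.25),(.065,-.12,.155))
```

```text
t 2.37 jig pos [ 0.0099 -0.2721  0.2617] turn -0.004 tilt [ 4.e-04 -6.e-04 -1.e+00] F_jig [0.49 0.15 0.52] open 0.0001
(0.075, -0.12, 0.25) -> [-15.24  -6.45   1.16]
(0.065, -0.12, 0.155) -> [-15.24  -5.44  10.66]
```

Request:
jog_arm --rows '[[0,[-3.8,-1.6,0],0],[0,[-7.6,-3.2,0],0],[0,[-11.4,-4.8,0.5],0],[0,[-14.5,-6,1],0],[0,[-14.5,-6,1],0],[0,[-14.5,-6,1],0]]'

```text
t: 2.87
ee_pos: [0.5779, -0.1855, 0.2507]
tool_rot: [-0.0, -0.623, 0.782, 0.001]
ft_force: [-0.0, -0.9, 0.8]
opening: 0.0003
```

Run:
```python
from h import *
go((.075,-.12,.25),(.065,-.12,.155))
```

```text
t 2.87 jig pos [ 0.0702 -0.1264  0.2507] turn 0.002 tilt [-7.e-04  9.e-04 -1.e+00] F_jig [ 0.17 -0.9   0.79] open 0.0003
(0.075, -0.12, 0.25) -> [-0.64 -0.49  0.07]
(0.065, -0.12, 0.155) -> [-0.64  0.51  9.57]
```

Request:
jog_arm --rows '[[0,[-0.6,0,3],0],[0,[-0.6,0,6],0],[0,[-0.6,0,8.5],0],[0,[-0.6,0,9.5],0],[0,[-0.6,0,9.5],0]]'

```text
t: 3.28
ee_pos: [0.5761, -0.1837, 0.1539]
tool_rot: [-0.002, -0.62, 0.784, 0.002]
ft_force: [-0.3, 0.9, 0.2]
opening: -0.0001
```

Run:
```python
from h import *
go()
c=shot("scene"); cv2.imwrite('pics/s3.png',cv2.resize(c["color"][120:300,200:440],None,fx=3,fy=3))
x=go
# arc of tip centre, s = 100 -> 
o=arm.get_obs(); p=w2j(o["ee_pos"])
for th in [1.25,1.15,1.05,.95,.85,.75,.65,.55,.45,.35,.25,.15,.08,.0]:
    s=.095
    X=.05-s*np.cos(th)+.01*np.sin(th)+.011; Z=.0625+s*np.sin(th)+.01*np.cos(th)
    print(th,((p[0]-X)*100).round(2),((p[2]-Z)*100).round(2))
```

```text
t 3.28 jig pos [ 0.068  -0.1251  0.1539] turn -0.006 tilt [ 7.0e-04  5.2e-03 -1.0e+00] F_jig [-0.54  0.8   0.25] open -0.0001
1.25 2.89 0.01
1.15 3.81 0.26
1.05 4.7 0.6
0.95 5.56 1.03
0.85 6.36 1.54
0.75 7.11 2.13
0.65 7.8 2.79
0.55 8.42 3.52
0.45 8.96 4.3
0.35 9.43 5.14
0.25 9.8 6.02
0.15 10.09 6.93
0.08 10.23 7.58
0.0 10.34 8.34
```

View pics/s3.png

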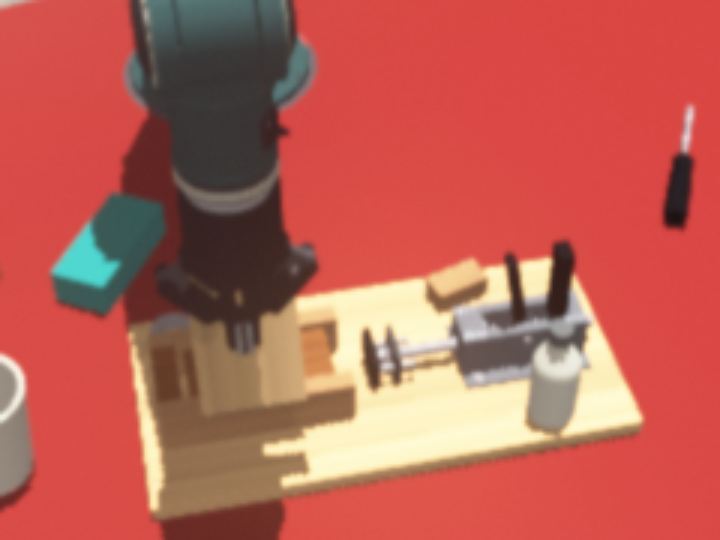

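The closed fingers stand behind the cover's outer face (pixel about 243,335 in the crop), and the cover is still open. I'll follow its arc down.

Request:
jog_arm --rows '[[0,[0,1.5,0],0],[0,[0,2.9,0],0],[0,[0,3.8,0.3],0],[0,[0,4.7,0.6],0],[0,[0,5.6,1.0],0],[0,[0,6.4,1.5],0],[0,[0,7.1,2.1],0],[0,[0,7.1,2.1],0]]'

```text
t: 4.0
ee_pos: [0.5068, -0.1656, 0.1337]
tool_rot: [-0.001, -0.621, 0.784, 0.002]
ft_force: [-0.7, 0.1, -0.1]
opening: -0.0001
```

Run:
```python
from h import *
go()
c=shot("scene"); cv2.imwrite('pics/s4.png',cv2.resize(c["color"][120:300,200:440],None,fx=3,fy=3))
```

```text
t 4.0 jig pos [-0.0037 -0.1231  0.1337] turn -0.004 tilt [-0.     0.004 -1.   ] F_jig [-0.69 -0.06 -0.15] open -0.0001
```

View pics/s4.png

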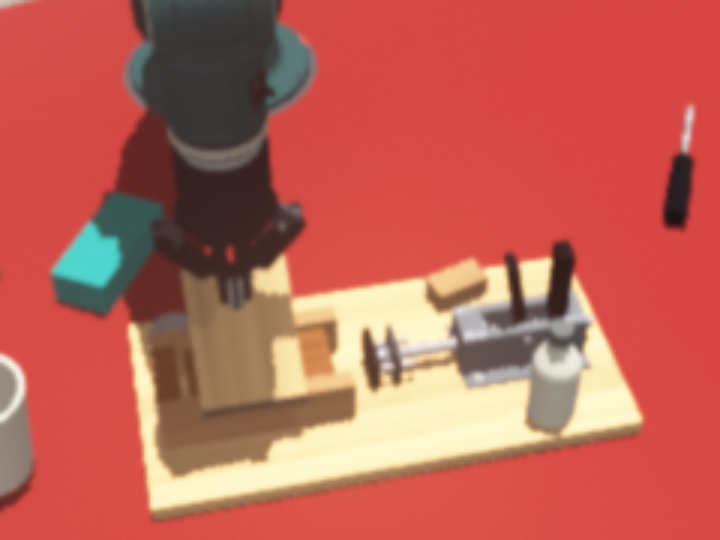

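The cover is following, now about 0.75 rad (fingertip on it near 235,295). Continuing slower.

Request:
jog_arm --rows '[[0,[0,0.6,0.6],0],[0,[0,1.15,1.2],0],[0,[0,1.6,1.8],0],[0,[0,2.0,2.4],0],[0,[0,2.3,3.0],0],[0,[0,2.55,3.5],0],[0,[0,2.75,4.0],0],[0,[0,2.9,4.5],0]]'

```text
t: 4.72
ee_pos: [0.4804, -0.1593, 0.0896]
tool_rot: [-0.0, -0.621, 0.784, 0.0]
ft_force: [-1.0, -0.2, 0.9]
opening: 0.0002
```

Request:
jog_arm --rows '[[0,[0,0.1,0.4],0],[0,[0,0.2,0.8],0],[0,[0,0.2,1.2],0],[0,[0,0.2,1.5],0],[0,[0,0.2,1.75],0],[0,[0,0.2,1.9],0],[0,[0,0.2,1.9],0]]'

```text
t: 5.3
ee_pos: [0.4791, -0.1591, 0.0725]
tool_rot: [-0.0, -0.621, 0.784, 0.0]
ft_force: [-4.6, 1.9, 14.6]
opening: -0.0002
```

Run:
```python
from h import *
go()
c=shot("scene"); cv2.imwrite('pics/s5.png',cv2.resize(c["color"][120:300,200:440],None,fx=3,fy=3))
```

```text
t 5.3 jig pos [-0.0321 -0.123   0.0725] turn -0.003 tilt [ 3.e-04  6.e-04 -1.e+00] F_jig [-4.92  0.78 14.62] open -0.0002
```

View pics/s5.png

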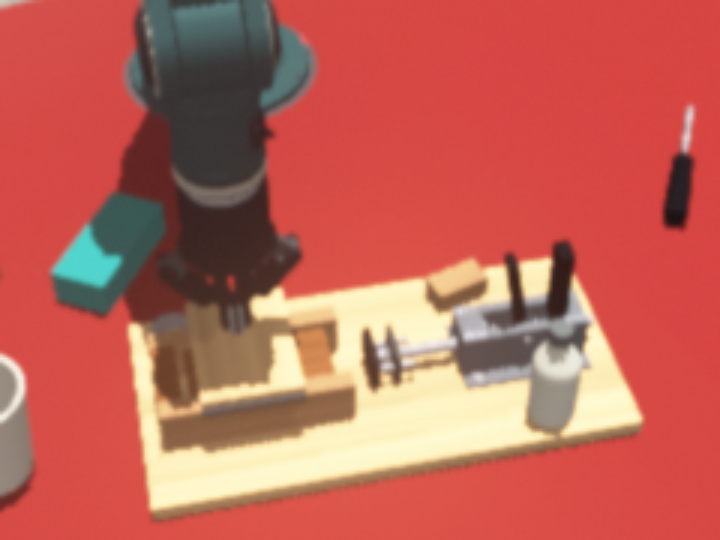

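Upward force reached 14.6 N at z = 72.5 mm, so the cover is flat (about 235,350 in the crop). Next I lift and go over the clamp.

Request:
jog_arm --rows '[[0,[0,0,-4],0],[2,[0,0,-8],0],[5,[0,0,-12],0],[8.5,[0,0,-16],0],[8.5,[-4,-0.5,-17.5],0],[8.5,[-8,-1,-17.5],0],[8.5,[-12,-1.5,-17.5],0],[8.5,[-16,-2,-17.5],0]]'

```text
t: 6.02
ee_pos: [0.5359, -0.0063, 0.2472]
tool_rot: [0.001, -0.621, 0.784, -0.001]
ft_force: [0.8, 0.4, -0.2]
opening: 0.0831
```

Request:
jog_arm --rows '[[8.5,[-4,-0.4,0],0],[8.5,[-8,-0.8,0],0],[8.5,[-12,-1.2,0],0],[8.5,[-12,-1.2,0],0],[8.5,[-12,-1.2,0],0]]'

```text
t: 6.43
ee_pos: [0.5742, 0.1094, 0.2458]
tool_rot: [0.0, -0.623, 0.782, 0.001]
ft_force: [1.1, -0.2, -0.4]
opening: 0.0848
```

Run:
```python
from h import *
go((0,.159,.16),(0,.159,.094))
for n in ("scene","top"):
    c=shot(n); P=w2j(cloud(c).reshape(-1,3))
    def sel(b): 
        s=(P[:,0]>b[0])&(P[:,0]<b[1])&(P[:,1]>b[2])&(P[:,1]<b[3])&(P[:,2]>b[4])&(P[:,2]<b[5]); return P[s]
    q=sel((-.075,.05,-.16,-.08,.064,.12))
    if len(q)>20:
        co=np.polyfit(q[:,0],q[:,2],1); print(n,"cover slope",co,len(q),q.min(0).round(3),q.max(0).round(3))
    x0,y0=((255,125) if n=="top" else (235,180))
    cv2.imwrite(f'pics/{n}6.png',cv2.resize(c["color"][y0:y0+120,x0:x0+190],None,fx=4,fy=4,interpolation=cv2.INTER_CUBIC))
```

```text
t 6.43 jig pos [2.000e-04 1.601e-01 2.458e-01] turn 0.002 tilt [-1.e-03  5.e-04 -1.e+00] F_jig [ 1.15  0.03 -0.39] open 0.0848
(0, 0.159, 0.16) -> [0.11 0.02 8.58]
(0, 0.159, 0.094) -> [1.200e-01 1.000e-02 1.518e+01]
scene cover slope [-0.00307833  0.07269322] 1039 [-0.074 -0.16   0.064] [ 0.05  -0.08   0.079]
top cover slope [0.00250903 0.07250936] 1003 [-0.073 -0.16   0.064] [ 0.05 -0.08  0.08]
```

View pics/scene6.png

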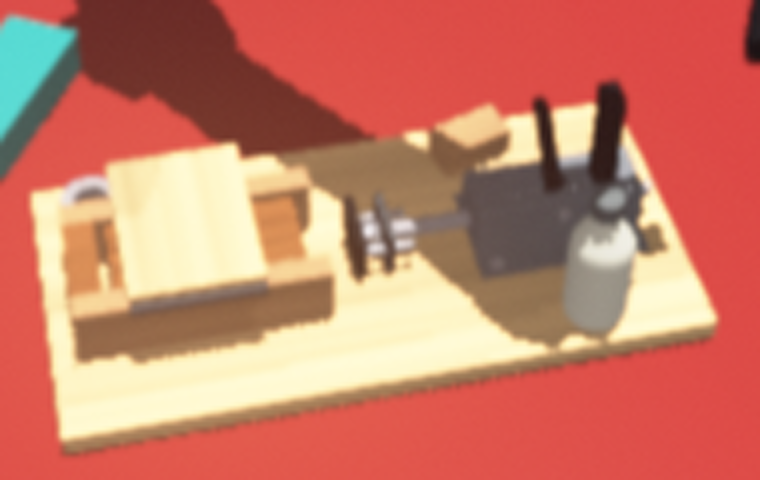

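View pics/top6.png

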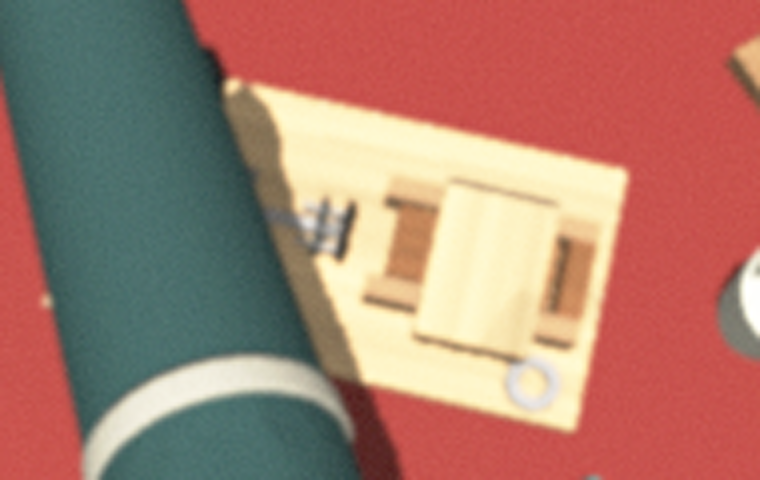

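Cover is shut (fitted slope about 0, face at 72.6 mm). In the scene crop the pad is at (355,240) and the jaw plate at (388,235). The fingers now straddle trigger and handle from above, so I'll descend.

Request:
jog_arm --rows '[[8.5,[0.1,0,4],0],[8.5,[0.1,0,8],0],[8.5,[0.1,0,10.5],0],[8.5,[0.1,0,13],0],[8.5,[0.1,0,15.2],0],[8.5,[0.1,0,15.2],0]]'

```text
t: 7.03
ee_pos: [0.5708, 0.1021, 0.09]
tool_rot: [-0.004, -0.62, 0.785, 0.001]
ft_force: [-0.4, 0.3, 0.1]
opening: 0.0846
```

```bash
cat >> h.py <<'E'
def meas(tag):
    for n in ("scene","top"):
        c=shot(n); x0,y0=((270,190) if n=="scene" else (310,150))
        cv2.imwrite(f'pics/{n}{tag}.png',cv2.resize(c["color"][y0:y0+80,x0:x0+110],None,fx=6,fy=6,interpolation=cv2.INTER_CUBIC))
        P=w2j(cloud(c).reshape(-1,3)); ok=(abs(P[:,0])<.022)&(P[:,1]>-.06)&(P[:,1]<.075)&(P[:,2]>.047)&(P[:,2]<.060)
        q=np.sort(P[ok,1]); h,e=np.histogram(q,np.arange(-.060,.076,.003)); print(n,[(round(a,3),int(b)) for a,b in zip(e,h) if b])
        bk=(abs(P[:,0])<.022)&(P[:,1]>-.19)&(P[:,1]<-.04)&(P[:,2]>.05)&(P[:,2]<.062)&((P[:,1]<-.167)|(P[:,1]>-.073))
        q=P[bk]; print("  block y",q[:,1].min().round(4),q[:,1].max().round(4))
E
python3 - <<'E'
from h import *
go(); meas("7")
E
```

```text
t 7.03 jig pos [-0.0015  0.1522  0.09  ] turn -0.006 tilt [ 0.0044  0.0071 -1.    ] F_jig [-0.48  0.17  0.08] open 0.0846
scene [(np.float64(-0.06), 10), (np.float64(-0.057), 11), (np.float64(-0.054), 12), (np.float64(-0.051), 12), (np.float64(-0.048), 10), (np.float64(-0.012), 13), (np.float64(-0.009), 11), (np.float64(-0.006), 16), (np.float64(-0.003), 2), (np.float64(0.003), 1), (np.float64(0.009), 12), (np.float64(0.012), 14), (np.float64(0.015), 12), (np.float64(0.018), 1), (np.float64(0.036), 2), (np.float64(0.054), 1), (np.float64(0.072), 12)]
  block y -0.1896 -0.0447
top [(np.float64(-0.06), 11), (np.float64(-0.057), 8), (np.float64(-0.054), 12), (np.float64(-0.051), 11), (np.float64(-0.048), 11), (np.float64(-0.045), 10), (np.float64(-0.009), 13), (np.float64(-0.006), 12), (np.float64(-0.003), 8), (np.float64(0.0), 1), (np.float64(0.003), 1), (np.float64(0.012), 10), (np.float64(0.015), 11), (np.float64(0.018), 3), (np.float64(0.03), 1), (np.float64(0.033), 1)]
  block y -0.1895 -0.0425
```

View pics/scene7.png

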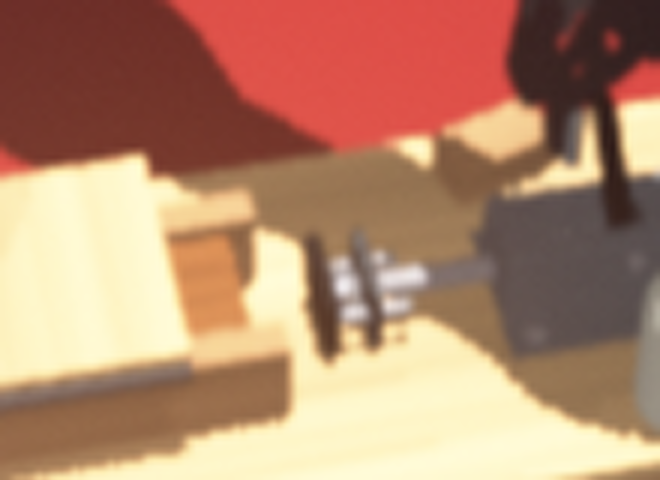

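View pics/top7.png

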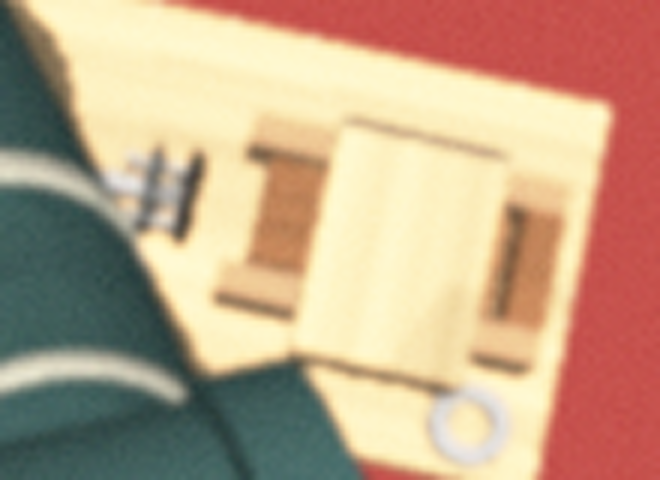

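Request:
jog_arm --rows '[[8.5,[0,0,0],0],[8.5,[0,0,0],0]]'

```text
t: 7.3
ee_pos: [0.5753, 0.105, 0.0962]
tool_rot: [0.001, -0.621, 0.784, -0.001]
ft_force: [0.3, -0.1, -0.3]
opening: 0.0853
```

Run:
```python
from h import *
go((0,.159,.094))
```

```text
t 7.3 jig pos [0.0023 0.156  0.0962] turn -0.004 tilt [-0.0012 -0.0031 -1.    ] F_jig [ 0.29 -0.07 -0.29] open 0.0853
(0, 0.159, 0.094) -> [-0.3   0.23  0.22]
```

Request:
jog_arm --rows '[[8.5,[-0.3,0.2,0.1],0],[6,[-0.3,0.2,0.1],0],[5,[-0.3,0.2,0.1],0],[4.2,[-0.3,0.2,0.1],0],[3.6,[-0.3,0.2,0.1],0],[3.5,[-0.3,0.2,0.1],0],[3.5,[-0.3,0.2,0.1],0]]' --newtons 30

```text
t: 7.88
ee_pos: [0.573, 0.1082, 0.0941]
tool_rot: [-0.0, -0.621, 0.783, -0.001]
ft_force: [-0.1, -0.9, 6.1]
opening: 0.0377
```

Run:
```python
from h import *
go((0,.159,.094)); meas("8")
```

```text
t 7.88 jig pos [-0.0007  0.1586  0.0941] turn -0.003 tilt [ 9.e-04 -8.e-04 -1.e+00] F_jig [ 0.09 -0.93  6.13] open 0.0377
(0, 0.159, 0.094) -> [-0.04 -0.07  0.01]
scene [(np.float64(-0.06), 10), (np.float64(-0.057), 11), (np.float64(-0.054), 10), (np.float64(-0.051), 11), (np.float64(-0.048), 10), (np.float64(-0.045), 5), (np.float64(-0.024), 3), (np.float64(-0.021), 15), (np.float64(-0.018), 12), (np.float64(-0.015), 8), (np.float64(-0.012), 1), (np.float64(-0.009), 1), (np.float64(-0.006), 3), (np.float64(-0.003), 1), (np.float64(0.0), 16), (np.float64(0.003), 12), (np.float64(0.006), 5), (np.float64(0.072), 14)]
  block y -0.1897 -0.0442
top [(np.float64(-0.06), 12), (np.float64(-0.057), 12), (np.float64(-0.054), 10), (np.float64(-0.051), 11), (np.float64(-0.048), 12), (np.float64(-0.045), 10), (np.float64(-0.021), 7), (np.float64(-0.018), 13), (np.float64(-0.015), 13), (np.float64(-0.012), 2), (np.float64(0.0), 4), (np.float64(0.003), 12), (np.float64(0.006), 10)]
  block y -0.1899 -0.0426
```

View pics/scene8.png

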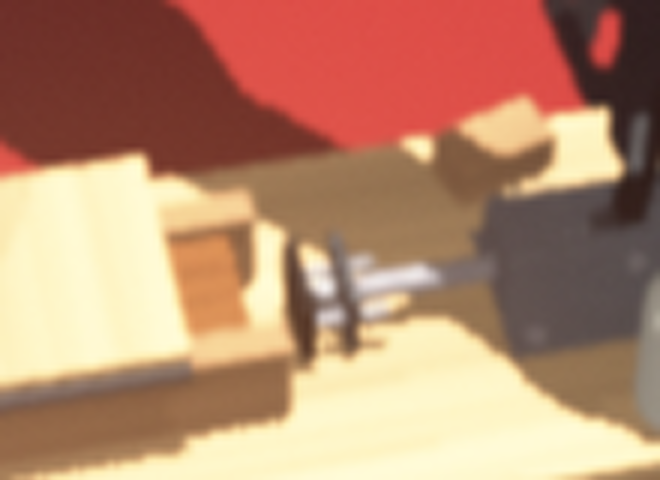

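Squeeze 1 moved the pad about 10.5 mm (front now near -21 mm; scene crop 303,300). Two more full strokes.

Request:
jog_arm --rows '[[8.5,[0,0,0],0],[8.5,[0,0,0],0],[8.5,[0,0,0],0],[6,[0,0,0],0],[5,[0,0,0],0],[4.2,[0,0,0],0],[3.5,[0,0,0],0],[3.5,[0,0,0],0]]'

```text
t: 8.65
ee_pos: [0.5729, 0.1082, 0.0939]
tool_rot: [-0.0, -0.621, 0.784, -0.001]
ft_force: [-1.2, -1.9, 5.3]
opening: 0.038
```

Run:
```python
from h import *
go((0,.159,.094)); meas("9")
```

```text
t 8.65 jig pos [-0.0008  0.1586  0.0939] turn -0.003 tilt [ 1.e-03 -5.e-04 -1.e+00] F_jig [-0.77 -2.15  5.3 ] open 0.038
(0, 0.159, 0.094) -> [-0.04 -0.08 -0.01]
scene [(np.float64(-0.06), 11), (np.float64(-0.057), 14), (np.float64(-0.054), 14), (np.float64(-0.051), 9), (np.float64(-0.048), 12), (np.float64(-0.045), 2), (np.float64(-0.027), 14), (np.float64(-0.024), 11), (np.float64(-0.021), 13), (np.float64(-0.018), 2), (np.float64(-0.006), 10), (np.float64(-0.003), 15), (np.float64(0.0), 9), (np.float64(0.015), 1), (np.float64(0.021), 1), (np.float64(0.033), 1), (np.float64(0.063), 1), (np.float64(0.069), 3), (np.float64(0.072), 10)]
  block y -0.1889 -0.0442
top [(np.float64(-0.06), 8), (np.float64(-0.057), 11), (np.float64(-0.054), 11), (np.float64(-0.051), 12), (np.float64(-0.048), 9), (np.float64(-0.045), 10), (np.float64(-0.024), 14), (np.float64(-0.021), 13), (np.float64(-0.018), 8), (np.float64(-0.003), 9), (np.float64(0.0), 11), (np.float64(0.003), 4), (np.float64(0.006), 1)]
  block y -0.1896 -0.0428
```

Only about 5 mm that time, probably because the release was too short. I'll release longer.

Request:
jog_arm --rows '[[8.5,[0,0,0],0],[8.5,[0,0,0],0],[8.5,[0,0,0],0],[8.5,[0,0,0],0],[8.5,[0,0,0],0],[8.5,[0,0,0],0]]'

```text
t: 9.25
ee_pos: [0.5726, 0.109, 0.0932]
tool_rot: [0.0, -0.621, 0.784, 0.0]
ft_force: [-0.4, -1.5, -0.8]
opening: 0.085
```

Run:
```python
from h import *
go((0,.159,.094)); meas("10")
c=shot("scene"); cv2.imwrite('pics/s10b.png',cv2.resize(c["color"][170:250,330:440],None,fx=6,fy=6,interpolation=cv2.INTER_CUBIC))
```

```text
t 9.25 jig pos [-0.0013  0.1593  0.0932] turn -0.003 tilt [-3.e-04  2.e-04 -1.e+00] F_jig [-0.03 -1.56 -0.76] open 0.085
(0, 0.159, 0.094) -> [ 0.03 -0.13 -0.08]
scene [(np.float64(-0.06), 11), (np.float64(-0.057), 12), (np.float64(-0.054), 12), (np.float64(-0.051), 9), (np.float64(-0.048), 10), (np.float64(-0.045), 4), (np.float64(-0.027), 17), (np.float64(-0.024), 13), (np.float64(-0.021), 12), (np.float64(-0.012), 1), (np.float64(-0.006), 11), (np.float64(-0.003), 16), (np.float64(0.0), 9), (np.float64(0.021), 1), (np.float64(0.042), 1), (np.float64(0.048), 1), (np.float64(0.069), 3), (np.float64(0.072), 15)]
  block y -0.1897 -0.0441
top [(np.float64(-0.06), 11), (np.float64(-0.057), 11), (np.float64(-0.054), 12), (np.float64(-0.051), 10), (np.float64(-0.048), 13), (np.float64(-0.045), 7), (np.float64(-0.024), 14), (np.float64(-0.021), 13), (np.float64(-0.018), 8), (np.float64(-0.015), 1), (np.float64(-0.009), 1), (np.float64(-0.003), 10), (np.float64(0.0), 13), (np.float64(0.003), 4), (np.float64(0.009), 1), (np.float64(0.039), 1), (np.float64(0.048), 1)]
  block y -0.1899 -0.0427
```

View pics/s10b.png

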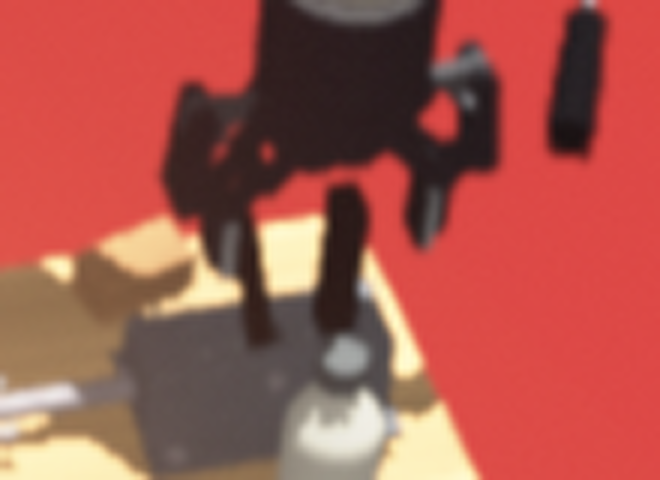

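The trigger-side finger at (228,245) still touches the trigger (-1.6 N), so it wasn't fully released. I'll shift the centre during release.

Request:
jog_arm --rows '[[8.5,[0.5,0,0],0],[8.5,[0.5,0,0],0],[8.5,[0.5,0,0],0],[6,[0.2,0,0],0],[5,[0,0,0],0],[4,[-0.1,0,0],0],[3.4,[-0.1,0,0],0],[3.4,[-0.1,0,0],0]]' --newtons 40

```text
t: 10.07
ee_pos: [0.573, 0.1083, 0.0938]
tool_rot: [-0.001, -0.621, 0.784, -0.001]
ft_force: [-0.8, -3.8, 5.3]
opening: 0.0377
```

Run:
```python
from h import *
go((0,.159,.094)); meas("11")
```

```text
t 10.07 jig pos [-0.0007  0.1587  0.0938] turn -0.003 tilt [ 2.6e-03 -3.0e-04 -1.0e+00] F_jig [ 0.11 -3.91  5.31] open 0.0377
(0, 0.159, 0.094) -> [-0.03 -0.07 -0.02]
scene [(np.float64(-0.06), 13), (np.float64(-0.057), 12), (np.float64(-0.054), 13), (np.float64(-0.051), 12), (np.float64(-0.048), 9), (np.float64(-0.045), 5), (np.float64(-0.036), 15), (np.float64(-0.033), 14), (np.float64(-0.03), 10), (np.float64(-0.027), 2), (np.float64(-0.024), 1), (np.float64(-0.021), 1), (np.float64(-0.015), 11), (np.float64(-0.012), 15), (np.float64(-0.009), 8), (np.float64(0.012), 1), (np.float64(0.042), 1), (np.float64(0.048), 1), (np.float64(0.06), 2), (np.float64(0.063), 2), (np.float64(0.066), 2), (np.float64(0.069), 2), (np.float64(0.072), 11)]
  block y -0.1892 -0.044
top [(np.float64(-0.06), 13), (np.float64(-0.057), 7), (np.float64(-0.054), 11), (np.float64(-0.051), 11), (np.float64(-0.048), 10), (np.float64(-0.045), 11), (np.float64(-0.036), 4), (np.float64(-0.033), 12), (np.float64(-0.03), 13), (np.float64(-0.027), 5), (np.float64(-0.024), 1), (np.float64(-0.021), 1), (np.float64(-0.018), 1), (np.float64(-0.015), 1), (np.float64(-0.012), 12), (np.float64(-0.009), 13), (np.float64(0.0), 1), (np.float64(0.009), 1), (np.float64(0.051), 1)]
  block y -0.1893 -0.0428
```

Request:
jog_arm --rows '[[8.5,[0.6,0,0],0],[8.5,[0.6,0,0],0],[8.5,[0.6,0,0],0],[8.5,[0.6,0,0],0],[5.5,[0.2,0,0],0],[4.2,[0,0,0],0],[3.4,[0,0,0],0],[3.4,[0,0,0],0]]'

```text
t: 10.83
ee_pos: [0.5729, 0.108, 0.0936]
tool_rot: [-0.001, -0.621, 0.784, -0.001]
ft_force: [-6.6, -6.7, 31.9]
opening: 0.0384
```

Run:
```python
from h import *
go((0,.159,.094)); meas("12")
```

```text
t 10.83 jig pos [-0.0007  0.1584  0.0936] turn -0.004 tilt [ 2.6e-03  1.0e-04 -1.0e+00] F_jig [-4.91 -7.96 31.92] open 0.0384
(0, 0.159, 0.094) -> [-0.06 -0.07 -0.04]
scene [(np.float64(-0.06), 12), (np.float64(-0.057), 8), (np.float64(-0.054), 8), (np.float64(-0.051), 12), (np.float64(-0.048), 10), (np.float64(-0.045), 10), (np.float64(-0.042), 13), (np.float64(-0.039), 13), (np.float64(-0.036), 1), (np.float64(-0.027), 1), (np.float64(-0.024), 17), (np.float64(-0.021), 12), (np.float64(-0.018), 3), (np.float64(-0.012), 1), (np.float64(0.003), 1), (np.float64(0.009), 1), (np.float64(0.027), 1), (np.float64(0.048), 1), (np.float64(0.051), 2), (np.float64(0.06), 2), (np.float64(0.063), 1), (np.float64(0.069), 3), (np.float64(0.072), 11)]
  block y -0.1893 -0.0402
top [(np.float64(-0.06), 10), (np.float64(-0.057), 9), (np.float64(-0.054), 12), (np.float64(-0.051), 10), (np.float64(-0.048), 11), (np.float64(-0.045), 12), (np.float64(-0.042), 13), (np.float64(-0.039), 13), (np.float64(-0.036), 6), (np.float64(-0.027), 1), (np.float64(-0.024), 3), (np.float64(-0.021), 14), (np.float64(-0.018), 8), (np.float64(-0.006), 1), (np.float64(0.009), 1), (np.float64(0.036), 1), (np.float64(0.039), 1), (np.float64(0.051), 2)]
  block y -0.1877 -0.0401
```

View pics/scene12.png

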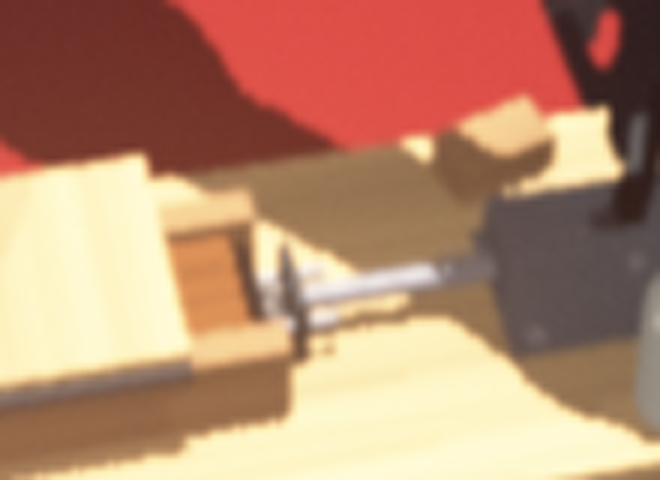

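View pics/top12.png

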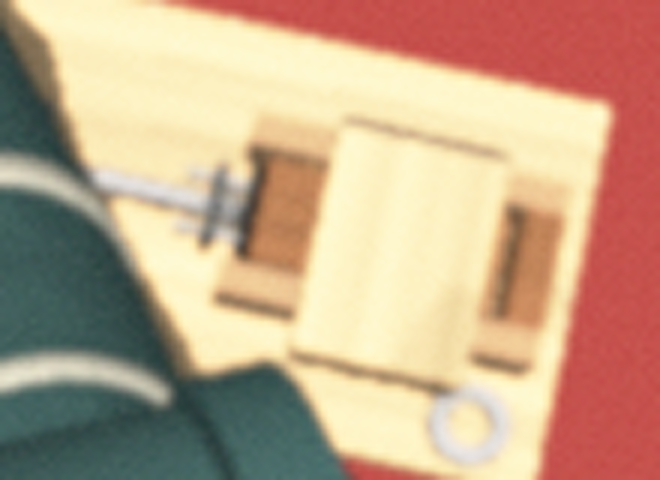

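Pad now touches the block (scene crop 265,290); the gap at the stop is still open (top crop 512,260). Next is a slow, gentler stroke.

Request:
jog_arm --rows '[[8.5,[0.6,0,0],0],[8.5,[0.6,0,0],0],[8.5,[0.6,0,0],0],[8.5,[0.6,0,0],0],[6,[0.3,0,0],0],[5.2,[0.2,0,0],0],[4.6,[0.1,0,0],0],[4.6,[0.1,0,0],0]]' --newtons 25

```text
t: 11.6
ee_pos: [0.5727, 0.1072, 0.0935]
tool_rot: [-0.001, -0.621, 0.784, -0.001]
ft_force: [-2.8, -5.7, 4.3]
opening: 0.0459
```

Run:
```python
from h import *
go((0,.159,.094)); meas("13")
```

```text
t 11.6 jig pos [-0.0008  0.1576  0.0935] turn -0.004 tilt [ 2.4e-03  1.0e-04 -1.0e+00] F_jig [-1.41 -6.2   4.32] open 0.0459
(0, 0.159, 0.094) -> [-0.14 -0.08 -0.05]
scene [(np.float64(-0.06), 14), (np.float64(-0.057), 13), (np.float64(-0.054), 10), (np.float64(-0.051), 11), (np.float64(-0.048), 15), (np.float64(-0.045), 9), (np.float64(-0.042), 1), (np.float64(-0.039), 1), (np.float64(-0.036), 1), (np.float64(-0.033), 1), (np.float64(-0.03), 18), (np.float64(-0.027), 16), (np.float64(-0.018), 1), (np.float64(0.042), 2), (np.float64(0.048), 3), (np.float64(0.051), 1), (np.float64(0.054), 2), (np.float64(0.057), 2), (np.float64(0.06), 1), (np.float64(0.066), 1), (np.float64(0.069), 1), (np.float64(0.072), 16)]
  block y -0.1889 -0.0432
top [(np.float64(-0.06), 8), (np.float64(-0.057), 11), (np.float64(-0.054), 9), (np.float64(-0.051), 11), (np.float64(-0.048), 13), (np.float64(-0.045), 13), (np.float64(-0.042), 4), (np.float64(-0.03), 5), (np.float64(-0.027), 12), (np.float64(-0.024), 9), (np.float64(-0.021), 1), (np.float64(-0.018), 1), (np.float64(-0.015), 1), (np.float64(0.003), 1), (np.float64(0.009), 1), (np.float64(0.033), 1), (np.float64(0.042), 1), (np.float64(0.045), 1), (np.float64(0.051), 1)]
  block y -0.1896 -0.0413
```

View pics/top13.png

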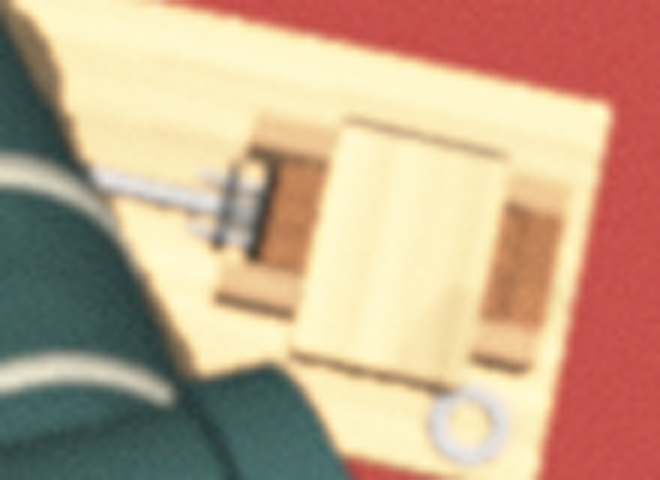

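Block is tight against the stop (dark gap gone at 512,260 in the top crop). Now pressing further into the spring.

Request:
jog_arm --rows '[[4.3,[0,0,0],0],[4.1,[0,0,0],0],[4.0,[0,0,0],0],[4.0,[0,0,0],0],[4.0,[0,0,0],0]]'

```text
t: 12.12
ee_pos: [0.5728, 0.1073, 0.0938]
tool_rot: [-0.001, -0.621, 0.784, -0.001]
ft_force: [-2.1, -5.6, 5.3]
opening: 0.0401
```

Run:
```python
from h import *
go((0,.159,.094)); meas("14")
```

```text
t 12.12 jig pos [-0.0007  0.1576  0.0938] turn -0.004 tilt [ 2.e-03 -2.e-04 -1.e+00] F_jig [-0.79 -5.97  5.32] open 0.0401
(0, 0.159, 0.094) -> [-0.14 -0.07 -0.02]
scene [(np.float64(-0.06), 9), (np.float64(-0.057), 10), (np.float64(-0.054), 13), (np.float64(-0.051), 12), (np.float64(-0.048), 13), (np.float64(-0.045), 9), (np.float64(-0.033), 13), (np.float64(-0.03), 18), (np.float64(-0.027), 3), (np.float64(-0.009), 1), (np.float64(0.012), 1), (np.float64(0.039), 1), (np.float64(0.042), 1), (np.float64(0.045), 2), (np.float64(0.051), 3), (np.float64(0.054), 2), (np.float64(0.057), 1), (np.float64(0.06), 2), (np.float64(0.063), 1), (np.float64(0.066), 2), (np.float64(0.069), 1), (np.float64(0.072), 10)]
  block y -0.1889 -0.0431
top [(np.float64(-0.06), 10), (np.float64(-0.057), 10), (np.float64(-0.054), 10), (np.float64(-0.051), 13), (np.float64(-0.048), 13), (np.float64(-0.045), 12), (np.float64(-0.042), 6), (np.float64(-0.039), 1), (np.float64(-0.033), 1), (np.float64(-0.03), 13), (np.float64(-0.027), 11), (np.float64(0.0), 1), (np.float64(0.009), 1), (np.float64(0.015), 1), (np.float64(0.042), 3), (np.float64(0.048), 1)]
  block y -0.19 -0.0413
```

View pics/top14.png

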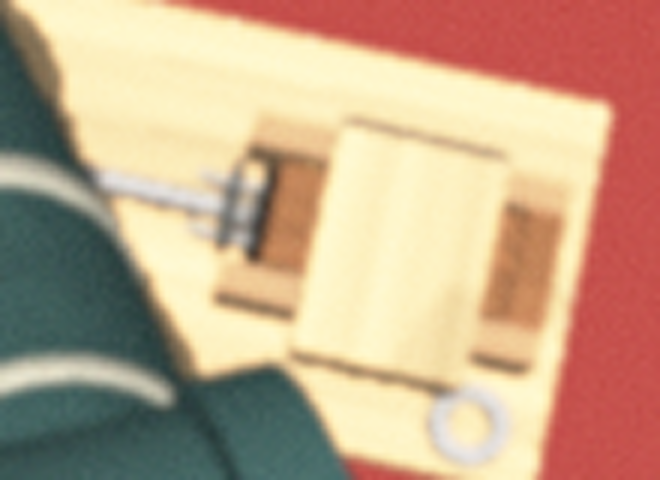

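View pics/scene14.png

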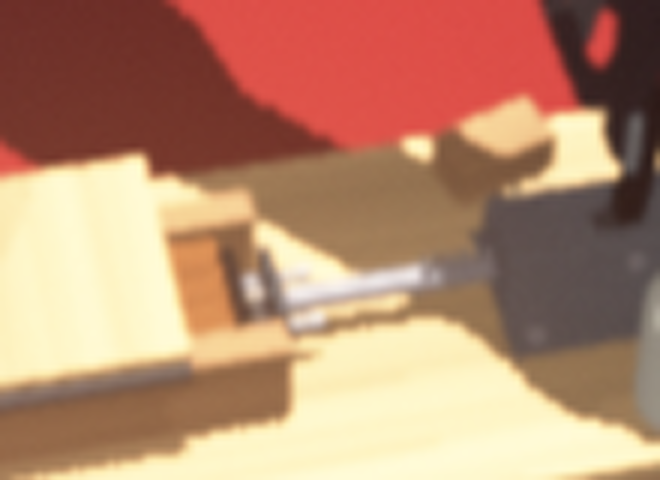

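Pad is compressed only about 3 mm, with about 1 mm of stroke left. I'll take one more bite, increasing in small steps.

Request:
jog_arm --rows '[[8.5,[0.6,0,0],0],[8.5,[0.6,0,0],0],[8.5,[0.6,0,0],0],[8.5,[0.6,0,0],0],[6.5,[0.3,0,0],0],[5.6,[0.2,0,0],0],[5.2,[0.2,0,0],0],[5.2,[0.2,0,0],0]]'

```text
t: 12.88
ee_pos: [0.5722, 0.106, 0.0933]
tool_rot: [-0.0, -0.621, 0.784, -0.0]
ft_force: [-1.6, -3.5, 2.6]
opening: 0.0517
```

```bash
cat >> h.py <<'E'
def comp(tag=None):
    for n,pm in (("scene",-.0473),("top",-.0456)):
        c=shot(n); P=w2j(cloud(c).reshape(-1,3)); ok=(abs(P[:,0])<.022)&(P[:,1]>-.039)&(P[:,1]<-.012)&(P[:,2]>.047)&(P[:,2]<.060)
        y=P[ok,1]; m=np.median(y); y=y[abs(y-m)<.006]; 
        print(n,"plate",(y.mean()*1e3).round(2),len(y),"comp mm",(21-(y.mean()-pm)*1e3).round(2))
        if tag:
            x0,y0=((270,190) if n=="scene" else (310,150))
            cv2.imwrite(f'pics/{n}{tag}.png',cv2.resize(c["color"][y0:y0+80,x0:x0+110],None,fx=6,fy=6,interpolation=cv2.INTER_CUBIC))
E
python3 - <<'E'
from h import *
go((0,.159,.094)); comp()
E
```

```text
t 12.88 jig pos [-0.001   0.1563  0.0933] turn -0.004 tilt [ 1.1e-03  1.0e-04 -1.0e+00] F_jig [-0.77 -3.73  2.63] open 0.0517
(0, 0.159, 0.094) -> [-0.27 -0.1  -0.07]
scene plate -29.33 32 comp mm 3.03
top plate -27.31 28 comp mm 2.71
```

Request:
jog_arm --rows '[[4.9,[-0.1,0,0],0],[4.7,[-0.2,0,0],0],[4.7,[-0.2,0,0],0]]'

```text
t: 13.23
ee_pos: [0.5724, 0.1062, 0.0934]
tool_rot: [-0.002, -0.621, 0.784, -0.001]
ft_force: [-3.3, -6.9, 4.9]
opening: 0.0468
```

Run:
```python
from h import *
go((0,.159,.094)); comp()
```

```text
t 13.23 jig pos [-0.0009  0.1565  0.0934] turn -0.005 tilt [ 3.5e-03  7.0e-04 -1.0e+00] F_jig [-1.7  -7.46  4.86] open 0.0468
(0, 0.159, 0.094) -> [-0.25 -0.08 -0.06]
scene plate -30.54 34 comp mm 4.24
top plate -28.4 23 comp mm 3.8
```

Request:
jog_arm --rows '[[4.5,[0,0,0],0],[4.3,[0,0,0],0],[4.2,[0,0,0],0],[4.2,[0,0,0],0]]'

```text
t: 13.67
ee_pos: [0.5725, 0.1063, 0.0937]
tool_rot: [-0.001, -0.621, 0.784, -0.001]
ft_force: [-2.4, -7.8, 7.3]
opening: 0.0421
```

Run:
```python
from h import *
go((0,.159,.094)); comp("16")
```

```text
t 13.67 jig pos [-0.0008  0.1566  0.0937] turn -0.005 tilt [ 3.1e-03  3.0e-04 -1.0e+00] F_jig [-0.59 -8.11  7.25] open 0.0421
(0, 0.159, 0.094) -> [-0.24 -0.07 -0.03]
scene plate -32.39 32 comp mm 6.09
top plate -30.17 25 comp mm 5.57
```

View pics/scene16.png

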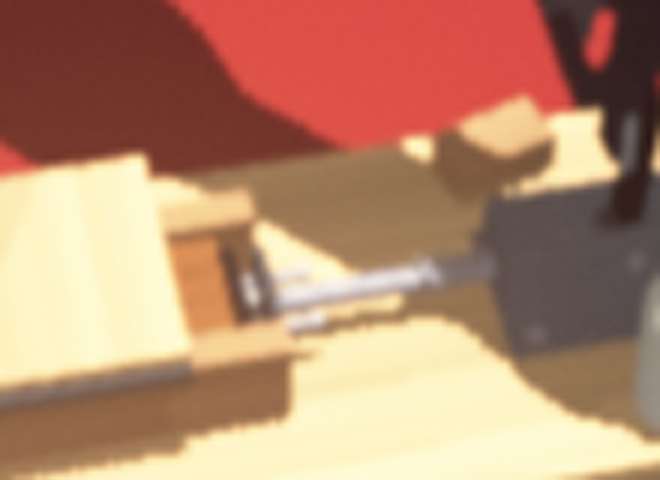

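View pics/top16.png

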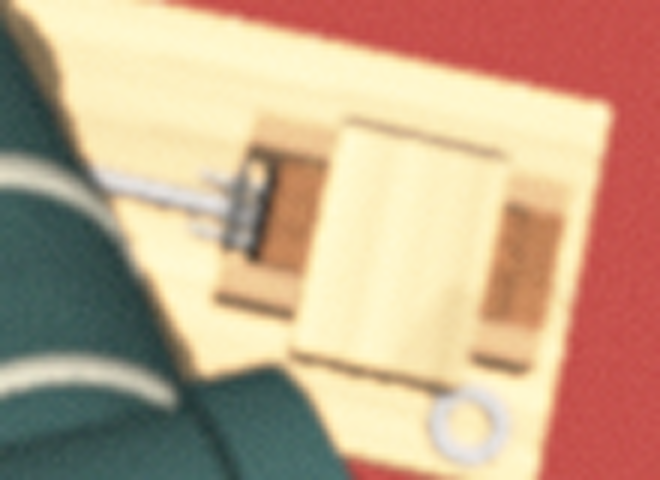

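Request:
jog_arm --rows '[[4.1,[0.1,0,0],0],[4.0,[0.2,0,0],0],[4.0,[0.3,0,0],0],[4.0,[0.3,0,0],0],[4.0,[0.3,0,0],0]]'

```text
t: 14.18
ee_pos: [0.5728, 0.1072, 0.0939]
tool_rot: [0.001, -0.622, 0.783, 0.0]
ft_force: [1.4, 1.9, 5.2]
opening: 0.0399
```

Run:
```python
from h import *
go((0,.159,.094)); comp()
```

```text
t 14.18 jig pos [-0.0007  0.1576  0.0939] turn -0.002 tilt [-0.0021 -0.0016 -1.    ] F_jig [0.92 2.21 5.17] open 0.0399
(0, 0.159, 0.094) -> [-0.14 -0.07 -0.01]
scene plate -33.22 30 comp mm 6.92
top plate -31.63 29 comp mm 7.03
```

Net lateral force is now +2 N against the roughly 8 N trigger load, so both fingers are loaded, and the pad is in about 7 mm. A short hold, final check, then hand-in.

Request:
jog_arm --rows '[[4.0,[0,0,0],0],[4.0,[0,0,0],0],[4.0,[0,0,0],0],[4.0,[0,0,0],0],[4.0,[0,0,0],0],[4.0,[0,0,0],0]]'

```text
t: 14.78
ee_pos: [0.5728, 0.1072, 0.0938]
tool_rot: [0.001, -0.622, 0.783, 0.0]
ft_force: [0.3, 3.1, 5.9]
opening: 0.0402
```

Run:
```python
from h import *
go(); comp("17"); 
c=shot("scene","s17.png"); P=w2j(cloud(c).reshape(-1,3))
q=P[(P[:,0]>-.068)&(P[:,0]<.045)&(P[:,1]>-.16)&(P[:,1]<-.08)&(P[:,2]>.064)&(P[:,2]<.12)]
print("cover",np.polyfit(q[:,0],q[:,2],1),len(q)); go()
```

```text
t 14.78 jig pos [-0.0007  0.1576  0.0938] turn -0.002 tilt [-0.002  -0.0015 -1.    ] F_jig [-0.35  3.07  5.85] open 0.0402
scene plate -33.31 30 comp mm 7.01
top plate -31.47 28 comp mm 6.87
cover [0.00177834 0.07286411] 929
t 14.93 jig pos [-0.0007  0.1576  0.0939] turn -0.002 tilt [-0.002  -0.0016 -1.    ] F_jig [0.36 4.19 5.45] open 0.0406
```

View pics/s17.png

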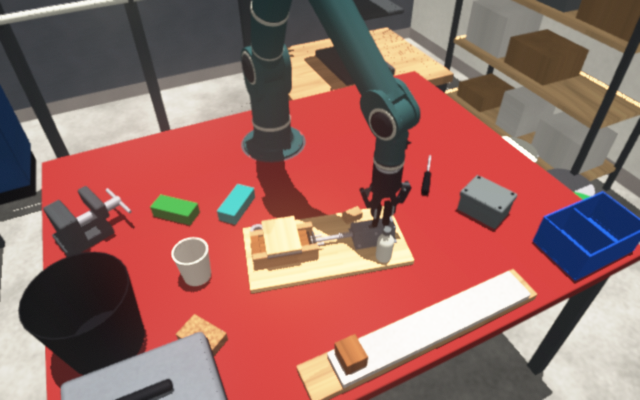

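The cover is flat (283,235), the clamp is held by the fingers (382,215), and the other objects haven't moved. The readings are steady, so I'm handing in.

Run:
```python
from station import arm
print(arm.close_job())
```

```text
the job is handed in; nothing more can be done
None
```

I lowered the cover until it lay flat and worked the clamp over six squeezes until the block was tight against the end stop. I handed in at about 15 s of the 67 s allowed, with trigger and handle still squeezed between the fingers. No verdict was reported.

**Last checks:**
- **Cover:** shut; its fitted slope was about 0.002.
- **Block:** no gap to the end stop was visible in the enlarged top picture.
- **Pad:** pressed in by about 7.0 mm (scene camera) and 6.9 mm (top camera). These are depth estimates, good to perhaps 1 mm.
- **Grip:** the opening was steady at 40 mm. I could not measure the two finger forces separately. The net side force, +3 to +4 N towards the handle side, against a trigger load of about 8 N suggests both are loaded.
- **Other things on the bench:** they looked unmoved in the last picture; I did not measure them.

**What went less well:**
- The second squeeze advanced the pad only about 5 mm because the trigger had not fully returned. I fixed that by shifting the hand towards the block while releasing.
- The fourth squeeze, at 40 N grip, pushed the tool up with about 32 N, so I went on at 25 N.
- The fifth squeeze left the pad in by only about 3 mm, so I took a sixth in small steps.

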